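# Put the last paint tin away in the free well

## Robot

A 6-joint arm with a two-finger parallel gripper is mounted at the origin on the work surface. World frame = base frame: x ahead of the robot, y to its left, z up, the work surface at z = 0. Lengths are in mm, angles in degrees, forces in N, time in s.
With the tool pointing down it reaches from about 325 to 900 mm from the base axis. Payload 3.5 kg.
Tool frame: the origin (TCP) lies at the very end of the fingers, on their centre line; the grasp point (between the pads) lies 19 mm behind it (manip.grip_point_offset is the z of the grasp point in the tool frame, in mm); z points along the fingers, y is the direction in which the jaws open and shut (so a half turn about z gives the same grasp; the last joint's range is limited). The gripper opens to 85 mm and grips with 20 to 120 N. Pads are 22 mm wide; open, the fingers measure 114 mm over their backs; the gripper's body (76 mm by 85 mm) begins 54 mm behind the grasp point. The pads swing forward as they close: fully open they stand 13 mm farther back than shut.
Start: joints at [58.934, 15.837, -1.513, 72.651, 0, 84.076], TCP at [265.539, 565.783, 231.313] pointing down, gripper open.
Joint ranges: [-178.77, 178.77], [-48.84, 107.48], [-61.69, 71.31], [-111.58, 123.2], [-90, 87.43], [-180, 180]. Speed limits (degrees/s): [147.25, 147.25, 180, 180, 180, 180].

## Interface

Orientations are given as a 3x3 rotation matrix whose columns are the frame's x, y, z axes.
In Python, from rig import manip gives the robot as it stands.
- The arm moves only by the tool servo_tool, never from a script. Its argument "increments" is text: rows parted by semicolons, each of 7 numbers parted by spaces: the turn, a rotation vector about the tool's x, y, z in degrees, then the shift along the tool's x, y, z in cm, then the opening, from 0 (shut) to 1 (fully open). A call has 1 to 12 rows; each row is the pose to reach, as a shift and turn from the pose commanded when the call began, along the tool's axes at that moment; what a row does not reach only later rows make up. A row lasts 1/8 s, in which the tool goes at most 62.5 mm and 10.7 degrees, less where a joint would pass 70% of its speed; a pose out of reach is approached as far as the arm can. A call with a gripper value outside its range is refused whole. The fingers move at their own pace and stop on an object; "grip_force" is the grip in N (left out, the last holds). Time passes only in rows, so rows that repeat a pose let the fingers close. It gives the time, the measured TCP pose, the force and the opening at its end, in the units of the state.
- manip.get_state(): the state, without advancing time (a new reading comes with each control period).
- manip.capture(name): name is "scene" or "top" or "wrist"; returns a dict with "img" (420x560x3 uint8, red, green, blue), "K" (3x3 intrinsics, pixels), "world_to_cam" (4x4, takes a point from world to camera coordinates). Camera axes: x right, y down, z forward; pixel columns grow to the right and rows downward; lengths in mm; the calibration is good to about 2 mm. A picture is of the moment at which its call begins. There is no depth.
- manip.close_job(): hands the job in, once; it reports no verdict.
The state is a dict: "t": time; "qpos": joint angles; "joint_vel": joint speeds; "tau": joint torques, N m; "ee_pos": TCP position; "ee_rot": TCP orientation; "force": force on the tool from outside, world axes, zero at the start; "moment": the same for the moment, N m; "gripper_width": finger opening in mm.
Only numpy, scipy, OpenCV 4.12 (cv2) and the standard library are available. Lean on these libraries where they do the work, as an engineer would, in place of code of your own. Each camera call takes 0.05 s, during which the arm holds its last target.

## Task

Put away the small black-capped paint tin that stands loose on the bench, the same as the two in the wooden caddy: stand it upright, fully down, in whichever of the caddy's three wells is empty. Set it down rather than dropping it, and leave the two tins already in the caddy standing in their wells.

Things in the scene. Friction and masses are not known exactly. Their poses are not given: they have to be found in the camera images.
- tin_center (a point): The loose tin, upright on the bench: smooth metal cylinder 52 mm across, 70 mm tall, pale paper band, then a low cone and black cap to 88 mm overall; about 150 g. Point: on its axis 44 mm above its underside, z up to the cap. Nearby, axes at least 100 mm away, stand a squat tin (84 mm wide, 34 mm tall) and a glass jar (62 mm wide, 95 mm tall): not part of the job.
- caddy: Low wooden caddy fixed to the bench, 92 (x) by 250 (y) by 30 mm high, open on top. Origin: centre of its underside, z up. Three wells 68 mm square, centres at x = 0, y = -78, 0, +78 mm, floors 8 mm above the bench (a seated tin's half-way point is 52 mm above it), walls 22 mm higher. Any one of them is empty, with a flat dark paint mark on its floor; the others hold a tin each.
- stored_a_center (a point): The same make of tin as tin_center: bright metal, paper band, black cap, 52 mm diameter, 88 mm tall overall. It stands at the start in one of the caddy's wells, which one varies. This point lies on its axis 44 mm above its underside, z towards the cap.
- stored_b_center (a point): The same make of tin as tin_center: bright metal, paper band, black cap, 52 mm diameter, 88 mm tall overall. It stands at the start in another of the caddy's wells, which one varies. This point lies on its axis 44 mm above its underside, z towards the cap.

How it is judged (in metres and radians):
At the end, for the whole second after the job is handed in: The loose tin stands at rest in the once-empty well: axis within 15 mm of its centre in the caddy's x and y, half-way point 44 to 60 mm above the caddy's underside, within 10 degrees of upright. Both stored tins are upright (11 degrees), within 25 mm of where they stood (x of tin_center in the frame of caddy between -0.015 and 0.015 m and (y of tin_center in the frame of caddy between -0.093 and -0.063 m or y of tin_center in the frame of caddy between -0.015 and 0.015 m or y of tin_center in the frame of caddy between 0.063 and 0.093 m) and z of tin_center in the frame of caddy between 0.044 and 0.06 m and angle between tin_center's own z axis and vertical below 0.17 rad and linear speed of tin below 0.02 m/s and distance of each of stored_a_center, stored_b_center from where it was at the start of the episode below 0.025 m and angle between each of stored_a_center, stored_b_center's own z axis and vertical below 0.2 rad); the robot touches nothing.
It fails at once if the loose tin is dropped or thrown (moving faster than 0.8 m/s with no finger on it) (linear speed of tin above 0.8 m/s and contact force between the fingers and tin below 0.05 N).
It fails at once if a stored tin is lifted or knocked out of its well (displaced by more than 40 mm) (distance of any of stored_a_center, stored_b_center from where it was at the start of the episode above 0.04 m).
It also fails if it takes over 40 s, if anything falls off the work surface, if the arm or the gripper's body presses on something with over 40 N, if the wrist force passes 120 N, or if a joint passes its speed limit or range.

## Working session

There is one attempt and no reset: what is moved stays moved. The work goes in short steps, Python scripts to look and compute and a tool call to move; the robot and the scene stay as the last step left them, time stands still between calls to the robot, and variables do not carry over. Pictures are saved under pics/ and viewed, and the job is handed in when it is done.

Besides the shell and the picture viewer there is one more tool, called after ">>>" as name(argument=value, ...) on one line, values as JSON. servo_tool: Moves the arm, as the interface text tells. Its arguments: {"type":"object","properties":{"increments":{"type":"string"},"grip_force":{"type":"number"}},"required":["increments"]}

```bash
mkdir -p pics; ls; python3 - <<'E'
from rig import manip
import cv2,numpy as np,pickle
s=manip.get_state();print({k:np.round(v,2).tolist() for k,v in s.items()}, manip.grip_point_offset)
d={}
for n in("scene","top","wrist"):
    c=manip.capture(n);d[n]=c;cv2.imwrite(f"pics/{n}0.png",c["img"][:,:,::-1])
    print(n,c["K"].round(1).tolist(),c["world_to_cam"].round(3).tolist())
pickle.dump(d,open("c0.pkl","wb"))
E
```

```text
pics
{'t': 0.0, 'qpos': [58.93, 15.88, -1.6, 72.65, -0.0, 84.08], 'joint_vel': [-0.04, -0.04, 0.05, -0.01, -0.05, -0.08], 'tau': [-0.0, -44.55, 29.52, 0.02, -0.0, 0.0], 'ee_pos': [265.14, 565.1, 230.14], 'ee_rot': [[-0.91, 0.42, -0.0], [0.42, 0.91, -0.0], [0.0, -0.0, -1.0]], 'force': [-0.44, -0.22, -0.24], 'moment': [0.03, -0.05, 0.03], 'gripper_width': 85.71} -18.700000000000003
scene [[421.0, 0.0, 277.1], [0.0, 421.0, 213.7], [0.0, 0.0, 1.0]] [[-0.549, 0.835, -0.013, 322.856], [0.691, 0.446, -0.569, -327.517], [-0.469, -0.322, -0.822, 1173.16], [0.0, 0.0, 0.0, 1.0]]
top [[441.9, 0.0, 274.2], [0.0, 441.9, 211.7], [0.0, 0.0, 1.0]] [[-0.02, -1.0, -0.008, -17.884], [-0.981, 0.021, -0.191, 583.148], [0.192, 0.004, -0.981, 906.22], [0.0, 0.0, 0.0, 1.0]]
wrist [[317.1, 0.0, 281.6], [0.0, 317.1, 213.5], [0.0, 0.0, 1.0]] [[0.425, 0.905, -0.003, -622.468], [0.875, -0.41, 0.258, -34.109], [0.232, -0.112, -0.966, 379.13], [0.0, 0.0, 0.0, 1.0]]
```

View pics/scene0.png

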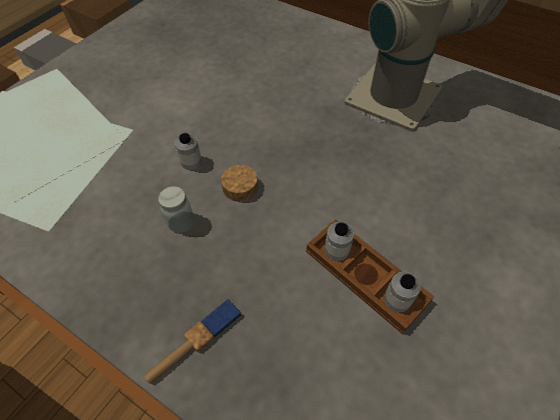

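View pics/top0.png

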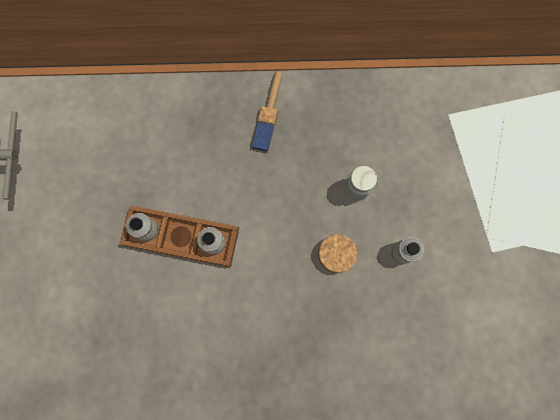

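View pics/wrist0.png

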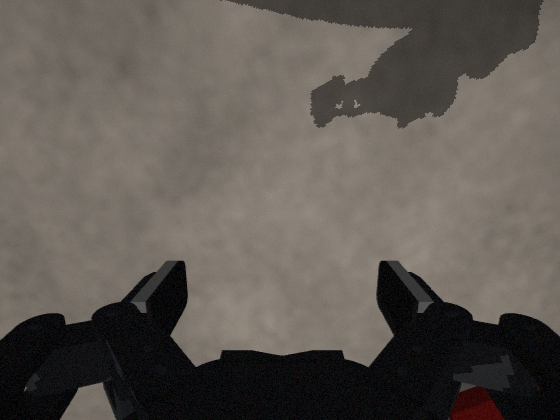

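The middle well is empty: the dark mark is at top (181,236) and scene (367,272). The loose tin's cap is at top (413,249) and scene (185,139). I'll enlarge both views to read the pixels more closely.

```bash
python3 - <<'E'
import cv2,numpy as np
def crop(n,x,y,w,h,f,out):
    im=cv2.imread(f"pics/{n}0.png")[y:y+h,x:x+w]
    im=cv2.resize(im,None,fx=f,fy=f,interpolation=cv2.INTER_CUBIC)
    for i in range(0,w,10):
        cv2.line(im,(i*f,0),(i*f,12 if (x+i)%50 else 30),(0,255,255),1)
        if (x+i)%20==0: cv2.putText(im,str(x+i),(i*f,24),0,.4,(0,255,255),1)
    for j in range(0,h,10):
        cv2.line(im,(0,j*f),(12,j*f),(0,255,255),1)
        if (y+j)%20==0: cv2.putText(im,str(y+j),(2,j*f+4),0,.4,(0,255,0),1)
    return im
a=crop("top",380,220,60,60,6,0);b=crop("scene",160,120,60,60,6,0)
cv2.imwrite("pics/tin_c.png",np.hstack([a,b]))
cv2.imwrite("pics/cad_top.png",crop("top",110,200,140,80,5,0))
cv2.imwrite("pics/cad_scene.png",crop("scene",300,210,140,120,5,0))
E
```

```text
(no output)
```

View pics/tin_c.png

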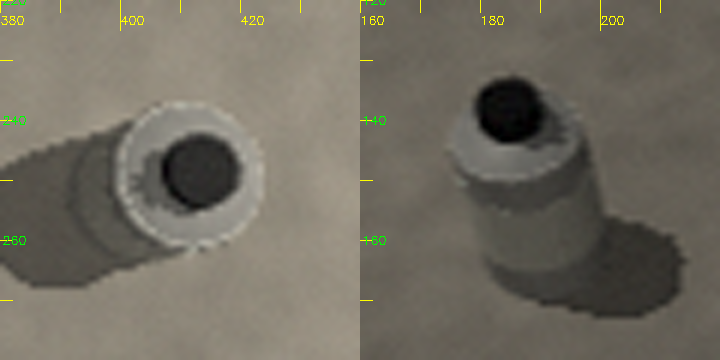

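View pics/cad_top.png

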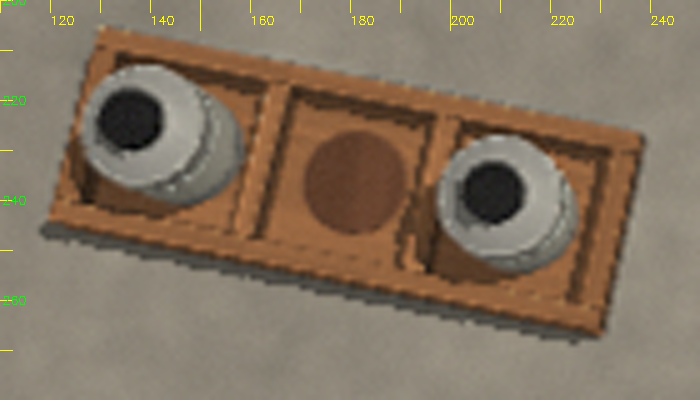

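View pics/cad_scene.png

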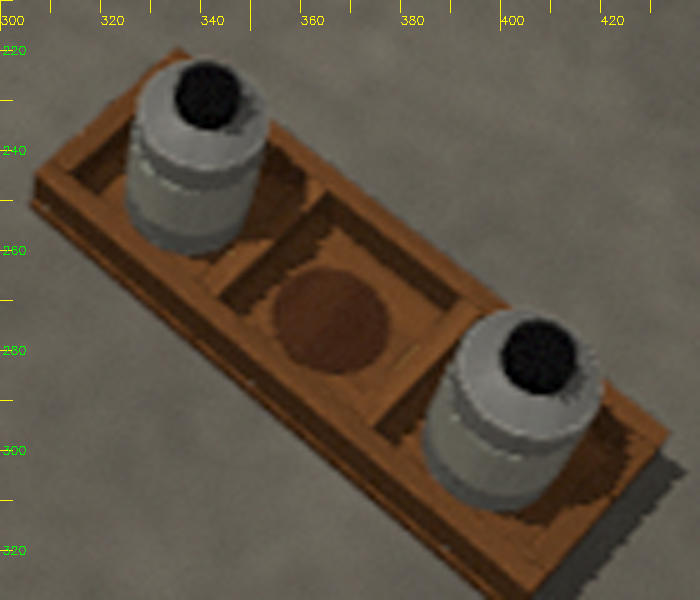

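Readings (pixels):

| Feature | Top | Scene |
|---|---|---|
| Loose tin cap | (413.3, 248.3) | (184.6, 138.2) |
| Well mark | (180.9, 236.4) | (366.1, 274.1) |
| Stored tin cap 1 | (136, 223.7) | (407.7, 281.3) |
| Stored tin cap 2 | (208.7, 238.3) | (341.3, 229.1) |

The caddy rim corners are readable in both views too.

```bash
cat > h.py <<'E'
import numpy as np,cv2,pickle
def P(c): return c["K"]@c["world_to_cam"][:3]
def tri(ca,pa,cb,pb):
    X=cv2.triangulatePoints(P(ca),P(cb),np.array(pa,float).reshape(2,1),np.array(pb,float).reshape(2,1))[:,0]
    X=X[:3]/X[3]; e=[]
    for c,p in((ca,pa),(cb,pb)):
        q=P(c)@np.r_[X,1]; e.append(q[:2]/q[2]-p)
    return X,np.abs(e).max()
def atz(c,p,z):
    M=P(c);A=np.c_[M[:,0],M[:,1],M[:,2]*z+M[:,3]];X=np.linalg.solve(A,[p[0],p[1],1]);return X[:2]/X[2]
E
python3 - <<'E'
from h import *
d=pickle.load(open("c0.pkl","rb"));T,S=d["top"],d["scene"]
for n,a,b,z in [("tin",(413.3,248.3),(184.6,138.2),88),("mark",(180.9,236.4),(366.1,274.1),8),("capL",(136,223.7),(407.7,281.3),96),("capR",(208.7,238.3),(341.3,229.1),96),
 ("c1",(129.8,205.4),(406,328),30),("c2",(238.8,227),(307.2,244.4),30),("c3",(230.6,266.6),(336,220),30),("c4",(119.6,244.4),(433.6,296.4),30)]:
    X,e=tri(T,a,S,b); print(n,X.round(1),round(e,2),"top@z",atz(T,a,z).round(1),"scene@z",atz(S,b,z).round(1),"R",np.hypot(*X[:2]).round())
E
```

```text
tin [ 493.5 -317.4   83. ] 0.12 top@z [ 493.2 -316.1] scene@z [ 496.7 -313. ] R 587.0
mark [539.3 183.6   8. ] 0.44 top@z [539.6 182.8] scene@z [538.9 184.3] R 570.0
capL [556.4 259.9  91.2] 0.4 top@z [555.8 257.7] scene@z [558.7 260.4] R 614.0
capR [522.4 107.4  90.6] 0.32 top@z [521.9 106. ] scene@z [525.5 109. ] R 533.0
c1 [609.2 295.4  29.5] 0.36 top@z [609.3 294.7] scene@z [609.1 295.9] R 677.0
c2 [554.6  51.3  26.5] 0.93 top@z [554.8  49.4] scene@z [555.5  53.9] R 557.0
c3 [467.   70.7  23.5] 1.23 top@z [467.5  67.8] scene@z [470.   74.6] R 472.0
c4 [521.8 314.9  27.1] 0.18 top@z [521.5 313.6] scene@z [523.3 314.9] R 609.0
```

The heights agree with what is expected: cap about 83 to 91 mm, floor 8 mm, rim about 27 mm. The caddy is yawed about 12.6°. I'll use jaw direction ±(0.976, -0.218) at both places, because it keeps clear of the neighbours. Next I work out the transfer.

```bash
cat >> h.py <<'E'
def plan(R,p,target,yaw_y=None):
    R=np.array(R);t=R.T@(np.array(target)-p)/10
    out=t.round(2)
    if yaw_y is not None:
        a=np.degrees(np.arctan2(R[1,1],R[0,1])); rz=-(yaw_y-a); rz=(rz+90)%180-90
        return out,round(rz,1)
    return out
E
python3 - <<'E'
from h import *
from rig import manip
s=manip.get_state();R=s["ee_rot"]
p=[265.5,565.8,231.3]
for t in ([494,-316.5,220],):print(plan(R,p,t,-12.6))
M=pickle.load(open("c0.pkl","rb"))["wrist"];W=M["world_to_cam"]
C=-W[:3,:3].T@W[:3,3];print("cam in tool",np.array(R).T@(C-s["ee_pos"]))
# pixel of points under tcp at heights
for z in(0,88,200):
    q=P(M)@[*s["ee_pos"][:2],z,1];print(z,q[:2]/q[2])
E
```

```text
(array([-58.17, -70.16,   1.24]), np.float64(77.5))
cam in tool [  64.54408335   -0.96670826 -142.70643314]
0 [283.27258575 185.05735795]
88 [283.43791874 201.39779242]
200 [283.86948111 244.05060348]
```

>>> servo_tool(increments="0 0 3 -2 -2.5 0 1; 0 0 8 -6 -7.2 0 1; 0 0 13 -10 -12 0 1; 0 0 19 -14 -17 0 1; 0 0 24 -18 -21.7 0 1; 0 0 29 -22 -26.5 0 1; 0 0 35 -26 -31.4 0 1; 0 0 40 -30 -36.2 0 1; 0 0 45 -34 -41 0 1; 0 0 51 -38 -45.8 0 1; 0 0 55 -41 -49.5 0 1; 0 0 58 -44 -53 0 1", grip_force=40)

```text
t: 1.65
ee_pos: [438.6, -102.9, 231.2]
ee_rot: [[-0.116, 0.993, 0.0], [0.993, 0.116, 0.0], [0.0, 0.0, -1.0]]
force: [0.6, 0.9, 0.4]
gripper_width: 85.4
```

```bash
python3 - <<'E'
from h import *
from scipy.spatial.transform import Rotation as Ro
R0=Ro.from_euler('z',0).as_matrix()
a=np.radians(58.934+0) 
# start commanded rotation from nominal reading
y=np.array([.4202,.9074,0]);y/=np.linalg.norm(y);R0=np.c_[np.cross(y,[0,0,-1.]),y,[0,0,-1.]]
p=np.array([265.539,565.783,231.3])+R0@[-440,-530,0];R=R0@Ro.from_rotvec([0,0,np.radians(58)]).as_matrix()
print(p,R.round(3),plan(R,p,[494,-316.5,220],-12.6))
E
```

```text
[ 442.09404955 -100.04604298  231.3       ] [[-0.125  0.992  0.   ]
 [ 0.992  0.125  0.   ]
 [ 0.     0.    -1.   ]] (array([-22.12,   2.46,   1.13]), np.float64(19.8))
```

>>> servo_tool(increments="0 0 3 -3 0.4 0 1; 0 0 7 -7.5 1 0 1; 0 0 11 -12 1.6 0 1; 0 0 15 -16.5 2.2 0.5 1; 0 0 18 -20 2.7 1 1; 0 0 19.4 -22 2.9 1 1; 0 0 19.4 -22 2.9 1 1; 0 0 19.4 -22 2.9 1 1")

```text
t: 2.65
ee_pos: [493.4, -314.7, 221.4]
ee_rot: [[0.216, 0.976, -0.0], [0.976, -0.216, 0.001], [0.001, -0.001, -1.0]]
force: [-0.2, -0.0, 0.0]
gripper_width: 85.6
```

```bash
python3 - <<'E'
from rig import manip
from h import *
c=manip.capture("wrist");cv2.imwrite("pics/w1.png",c["img"][:,:,::-1]);pickle.dump(c,open("w1.pkl","wb"))
s=manip.get_state();pickle.dump(s,open("s1.pkl","wb"));print(s["t"],s["ee_pos"],s["ee_rot"])
q=P(c)@[494,-316.5,88,1];print(q/q[2])
E
```

```text
2.7 [ 493.45676672 -314.57480432  221.52204364] [[ 2.15804818e-01  9.76436487e-01 -2.58048771e-04]
 [ 9.76436349e-01 -2.15804615e-01  6.51491422e-04]
 [ 5.80451880e-04 -3.92563187e-04 -9.99999754e-01]]
[282.55322514 204.58271156   1.        ]
```

View pics/w1.png

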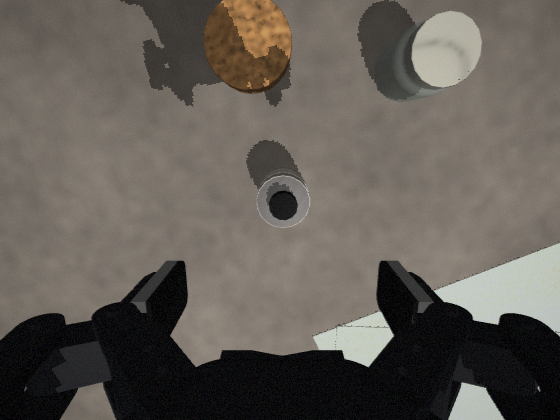

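The cap is at (283.5,205.5) against a predicted (282.6,204.6), so they agree within 1 mm. The tin is centred between the fingers, and the cork tin and jar lie off the jaw direction.

```bash
python3 - <<'E'
from h import *
c=pickle.load(open("w1.pkl","rb"));s=pickle.load(open("s1.pkl","rb"))
d=pickle.load(open("c0.pkl","rb"))
print(atz(c,(283.5,205.5),88),atz(c,(283.2,201.5),70))
for n,p in(("top",(413.3,248.3)),("scene",(184.6,138.2))):print(tri(c,(283.5,205.5),d[n],p))
print(plan(s["ee_rot"],s["ee_pos"],[494.5,-315.8,33]))
E
```

```text
[ 494.64624796 -317.50783841] [ 494.36324856 -317.87086734]
(array([ 494.29482582, -319.82783188,   76.42164976]), np.float64(0.461188095173668))
(array([ 493.60641392, -317.87581463,   82.70033201]), np.float64(1.0542479216952074))
[-0.11  0.14 18.85]
```

>>> servo_tool(increments="0 0 0 -0.2 0.1 3 1; 0 0 0 -0.2 0.1 7 1; 0 0 0 -0.2 0.1 11 1; 0 0 0 -0.2 0.1 14 1; 0 0 0 -0.2 0.1 16.5 1; 0 0 0 -0.2 0.1 18 1; 0 0 0 -0.2 0.1 18.8 1; 0 0 0 -0.2 0.1 18.8 1; 0 0 0 -0.2 0.1 18.8 1")

```text
t: 3.82
ee_pos: [495.1, -318.6, 34.4]
ee_rot: [[0.217, 0.976, 0.002], [0.976, -0.217, -0.001], [-0.001, 0.002, -1.0]]
force: [0.7, 0.1, 0.3]
gripper_width: 85.5
```

```bash
python3 - <<'E'
from rig import manip
from h import *
c=manip.capture("wrist");cv2.imwrite("pics/w2.png",c["img"][:,:,::-1])
E
```

```text
(no output)
```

View pics/w2.png

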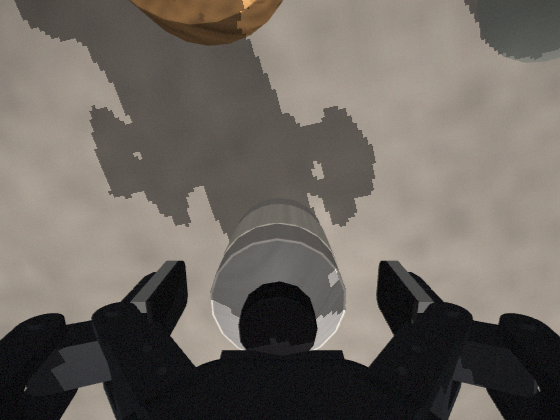

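The tin spans columns 211–346 (centre about 279) and the pads span 187–377 (centre 282), so it is well centred. Closing.

>>> servo_tool(increments="0 0 0 0 0 0 0.6; 0 0 0 0 0 0 0.5; 0 0 0 0 0 0 0.3; 0 0 0 0 0 0 0.3; 0 0 0 0 0 0 0.3; 0 0 0 0 0 0 0.3; 0 0 0 0 0 0 0.3", grip_force=40)

```text
t: 4.75
ee_pos: [494.7, -318.5, 33.9]
ee_rot: [[0.217, 0.976, 0.001], [0.976, -0.217, -0.001], [-0.001, 0.001, -1.0]]
force: [-0.7, -0.4, 5.8]
gripper_width: 51.0
```

>>> servo_tool(increments="0 0 0 0 0 -1 0.3; 0 0 0 0 0 -3 0.3; 0 0 0 0 0 -6 0.3; 0 0 0 0 0 -10 0.3; 0 0 0 0 0 -13 0.3; 0 0 0 0 0 -15 0.3; 0 0 0 0 0 -15 0.3; 0 0 0 0 0 -15 0.3")

```text
t: 5.75
ee_pos: [493.5, -317.4, 182.0]
ee_rot: [[0.217, 0.976, -0.002], [0.976, -0.217, 0.001], [0.001, -0.002, -1.0]]
force: [-0.2, 0.1, -2.3]
gripper_width: 51.0
```

```bash
python3 - <<'E'
from rig import manip
from h import *
c=manip.capture("wrist");cv2.imwrite("pics/w3.png",c["img"][:,:,::-1]);pickle.dump(c,open("w3.pkl","wb"))
s=manip.get_state();print(s["ee_pos"],s["force"],s["gripper_width"])
print(plan(s["ee_rot"],s["ee_pos"],[539,183.5,190],-12.6))
E
```

```text
[ 493.31342035 -317.25713533  181.64026821] [-0.224819    0.18163646 -1.53094372] 51.24096405436033
(array([49.87, -6.41, -0.75]), np.float64(0.1))
```

View pics/w3.png

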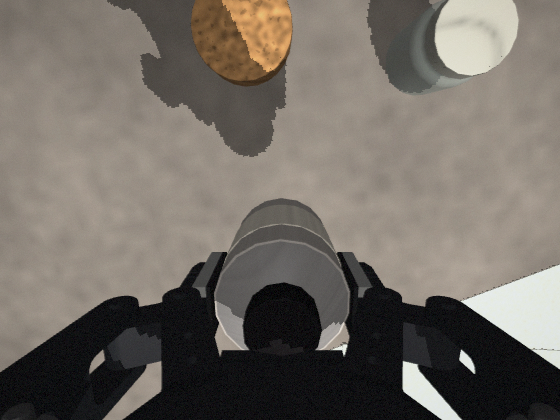

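The tin is held upright between the pads, the fingers are at 51 mm, and about -1.5 to -2.3 N of weight shows. I'll carry it over and stop about 100 mm short of the well to look at it with the wrist camera.

>>> servo_tool(increments="0 0 0 1.5 -0.2 0 0.3; 0 0 0 4.5 -0.6 0 0.3; 0 0 0 9 -1.2 0 0.3; 0 0 0 14 -1.8 0 0.3; 0 0 0 19 -2.4 0 0.3; 0 0 0 24 -3.1 0 0.3; 0 0 0 29 -3.7 0 0.3; 0 0 0 33.5 -4.3 0 0.3; 0 0 0 37 -4.8 0 0.3; 0 0 0 39 -5.1 0 0.3; 0 0 0 40 -5.2 0 0.3; 0 0 0 40 -5.2 0 0.3")

```text
t: 7.3
ee_pos: [529.8, 84.2, 182.8]
ee_rot: [[0.216, 0.976, -0.001], [0.976, -0.216, -0.0], [-0.0, -0.001, -1.0]]
force: [-0.6, -0.7, -1.5]
gripper_width: 51.0
```

>>> servo_tool(increments="0 0 0 0 0 0 0.3; 0 0 0 0 0 0 0.3")

```text
t: 7.55
ee_pos: [530.4, 82.9, 183.3]
ee_rot: [[0.218, 0.976, -0.0], [0.976, -0.218, -0.0], [-0.0, -0.0, -1.0]]
force: [0.8, 0.2, -2.1]
gripper_width: 51.2
```

```bash
python3 - <<'E'
from rig import manip
from h import *
c=manip.capture("wrist");cv2.imwrite("pics/w4.png",c["img"][:,:,::-1]);pickle.dump(c,open("w4.pkl","wb"))
s=manip.get_state();pickle.dump(s,open("s4.pkl","wb"));print(s["t"],s["ee_pos"],s["ee_rot"],s["force"],s["gripper_width"])
for X in([539,183.5,8],[522.4,107,96],[556.4,259.5,96]):
    q=P(c)@[*X,1];print(q[:2]/q[2])
E
```

```text
7.6 [530.39275764  82.93684911 183.31218583] [[ 2.18341114e-01  9.75872509e-01 -5.89617898e-05]
 [ 9.75872507e-01 -2.18341119e-01 -7.92866163e-05]
 [-9.02474123e-05 -4.02276614e-05 -9.99999995e-01]] [-0.01445089  0.18136165 -1.12800396] 50.87141457677825
[266.98144986  88.80203657]
[263.59428412 187.9970595 ]
[259.54130539 -65.61693762]
```

View pics/w4.png

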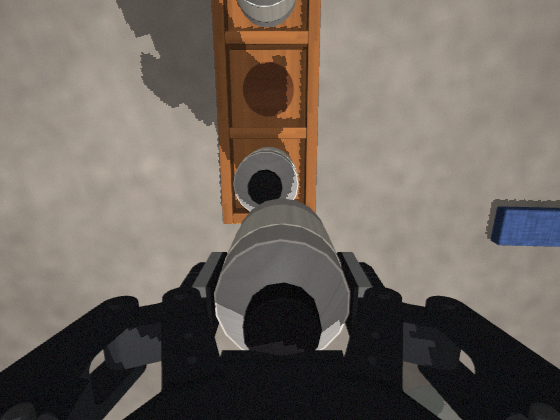

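The empty well's mark is at (268.5,88) against a predicted (267,89), and the nearest stored cap is at (265,187). The caddy edges line up with the tool.

```bash
python3 - <<'E'
from h import *
c=pickle.load(open("w4.pkl","rb"));s=pickle.load(open("s4.pkl","rb"));d=pickle.load(open("c0.pkl","rb"))
print(atz(c,(268.5,88),8),atz(c,(265,187),96))
print(tri(c,(268.5,88),d["top"],(180.9,236.4)),tri(c,(268.5,88),d["scene"],(366.1,274.1)))
# well corners inner top rim at 30: (231,46),(305,46),(231,128),(305,128)
for p in((229,45),(306,45),(230,128),(306,128)):print(atz(c,p,30).round(1))
print(plan(s["ee_rot"],s["ee_pos"],[540,182.5,120],-12.6))
E
```

```text
[540.55393914 183.87470773] [523.58112615 107.49649578]
(array([540.60467248, 184.56113982,   0.67489655]), np.float64(0.1950089913241868)) (array([540.30230925, 184.19408588,  10.28994691]), np.float64(0.5968094016729992))
[516.  221.7]
[579.6 207.4]
[499.2 155.9]
[566.1 141. ]
(array([ 9.93, -1.24,  6.33]), np.float64(-0.0))
```

>>> servo_tool(increments="0 0 0 2 -0.2 0 0.3; 0 0 0 5 -0.6 0 0.3; 0 0 0 8 -1 0 0.3; 0 0 0 9.9 -1.2 0 0.3; 0 0 0 9.9 -1.2 0 0.3; 0 0 0 9.9 -1.2 2 0.3; 0 0 0 9.9 -1.2 4 0.3; 0 0 0 9.9 -1.2 5.5 0.3; 0 0 0 9.9 -1.2 6.5 0.3; 0 0 0 9.9 -1.2 7 0.3; 0 0 0 9.9 -1.2 7 0.3; 0 0 0 9.9 -1.2 7 0.3")

```text
t: 9.1
ee_pos: [540.8, 183.0, 114.0]
ee_rot: [[0.217, 0.976, 0.001], [0.976, -0.217, 0.0], [0.001, 0.001, -1.0]]
force: [0.4, 0.3, -0.1]
gripper_width: 51.1
```

```bash
python3 - <<'E'
from rig import manip
from h import *
ims=[]
s=manip.get_state();print(s["ee_pos"],s["force"])
for n in("top","scene"):
    c=manip.capture(n);im=c["img"][:,:,::-1]
    x,y=(110,190) if n=="top" else (300,200)
    ims.append(cv2.resize(im[y:y+120,x:x+130],None,fx=3,fy=3,interpolation=cv2.INTER_CUBIC))
cv2.imwrite("pics/d5.png",np.hstack(ims))
E
```

```text
[540.75856411 183.04832674 114.00333599] [ 0.41895444  0.326628   -0.05024735]
```

View pics/d5.png

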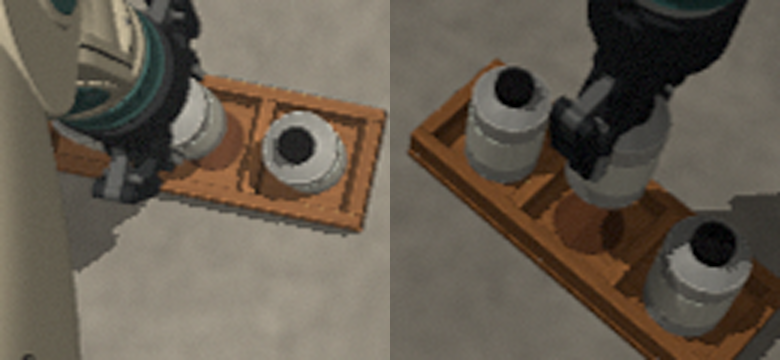

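The tin hangs over the middle well, clear of both stored tins. Lowering it gently to about 1 mm above the floor.

>>> servo_tool(increments="0 0 0 -0.1 0 1.5 0.3; 0 0 0 -0.1 0 3 0.3; 0 0 0 -0.1 0 4.5 0.3; 0 0 0 -0.1 0 5.5 0.3; 0 0 0 -0.1 0 6.2 0.3; 0 0 0 -0.1 0 6.6 0.3; 0 0 0 -0.1 0 6.8 0.3; 0 0 0 -0.1 0 7 0.3; 0 0 0 -0.1 0 7 0.3; 0 0 0 -0.1 0 7 0.3")

```text
t: 10.45
ee_pos: [540.2, 182.0, 43.6]
ee_rot: [[0.217, 0.976, 0.001], [0.976, -0.217, 0.0], [0.0, 0.0, -1.0]]
force: [0.7, -0.1, -0.5]
gripper_width: 51.3
```

>>> servo_tool(increments="0 0 0 0 0 0.1 0.3; 0 0 0 0 0 0.15 0.3; 0 0 0 0 0 0.2 0.3; 0 0 0 0 0 0.2 0.3; 0 0 0 0 0 0.2 0.3")

```text
t: 11.08
ee_pos: [540.0, 182.0, 41.9]
ee_rot: [[0.217, 0.976, 0.0], [0.976, -0.217, 0.0], [0.0, 0.0, -1.0]]
force: [-2.8, -1.2, 5.9]
gripper_width: 51.0
```

The force went from about -1 to +5.9 N at z = 41.9, exactly the predicted seat height. Opening slowly.

>>> servo_tool(increments="0 0 0 0 0 0.2 0.6; 0 0 0 0 0 0.2 0.64; 0 0 0 0 0 0.2 0.7; 0 0 0 0 0 0.2 0.8; 0 0 0 0 0 0.2 0.85; 0 0 0 0 0 0.2 0.85; 0 0 0 0 0 0.2 0.85")

```text
t: 11.95
ee_pos: [539.9, 181.9, 39.2]
ee_rot: [[0.217, 0.976, -0.0], [0.976, -0.217, -0.0], [-0.0, -0.0, -1.0]]
force: [0.0, 0.0, 0.6]
gripper_width: 73.0
```

My rows carried a needless 2 mm further down, but no contact shows. The fingers are open, so I retreat upward.

>>> servo_tool(increments="0 0 0 0 0 -1 0.85; 0 0 0 0 0 -3 0.85; 0 0 0 0 0 -6 0.85; 0 0 0 0 0 -10 0.85; 0 0 0 0 0 -15 0.85; 0 0 0 0 0 -18 0.85; 0 0 0 -6 0 -20 0.85; 0 0 0 -12 0 -20 0.85; 0 0 0 -17 0 -20 0.85; 0 0 0 -20 0 -20 0.85; 0 0 0 -20 0 -20 0.85; 0 0 0 -20 0 -20 0.85")

```text
t: 13.45
ee_pos: [496.7, -12.9, 239.8]
ee_rot: [[0.217, 0.976, 0.001], [0.976, -0.217, 0.0], [0.001, 0.001, -1.0]]
force: [-0.5, -0.6, -1.7]
gripper_width: 72.3
```

```bash
python3 - <<'E'
from rig import manip
from h import *
ims=[];d={}
s=manip.get_state();print(s["t"],s["ee_pos"],s["force"])
for n in("top","scene","wrist"):
    c=manip.capture(n);d[n]=c;im=c["img"][:,:,::-1];cv2.imwrite(f"pics/{n}6.png",im)
    x,y=(110,190) if n=="top" else (305,210)
    if n!="wrist":ims.append(cv2.resize(im[y:y+120,x:x+130],None,fx=3,fy=3,interpolation=cv2.INTER_CUBIC))
cv2.imwrite("pics/d6.png",np.hstack(ims));pickle.dump(d,open("c6.pkl","wb"))
E
```

```text
13.45 [496.73814759 -12.88973626 239.82627952] [-0.45174444 -0.64771474 -1.69336175]
```

View pics/d6.png

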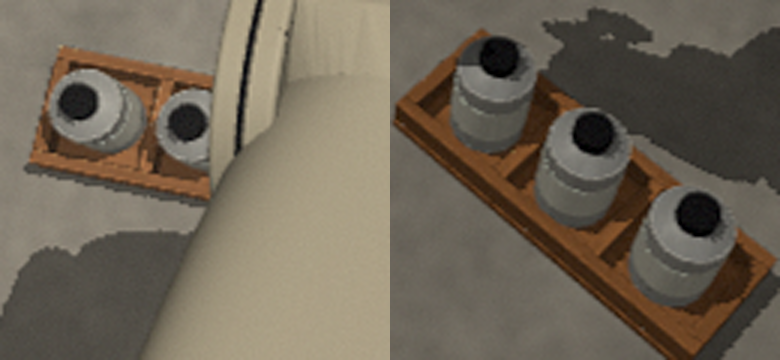

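View pics/wrist6.png

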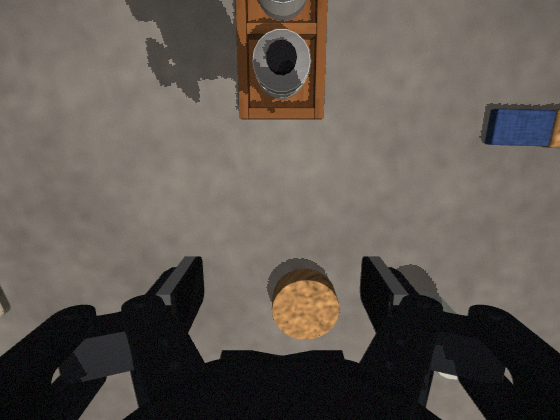

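All three tins stand in the wells. The placed tin's cap is at top (172.2,230.5) and scene (372.8,253.8). The stored caps are unchanged at scene (341,228.7) and (407.7,281.3).

```bash
python3 - <<'E'
from h import *
from rig import manip
d=pickle.load(open("c6.pkl","rb"))
X,e=tri(d["top"],(172.2,230.5),d["scene"],(372.8,253.8));print(X,e)
a=np.array([34,152.5]);a/=np.linalg.norm(a);v=X[:2]-[540,183];print("caddy y,x",v@a,v@[a[1],-a[0]])
print("speed",np.abs(manip.get_state()["joint_vel"]).max())
manip.close_job()
E
```

```text
[540.14599904 183.13449866  92.76740563] 0.28799980759430355
caddy y,x 0.1630461370635743 0.11323236202619757
speed 0.0742771719039422
the job is handed in; nothing more can be done
```

The loose tin is standing upright in the caddy's middle well, which was the empty one, and I handed the job in at about 13.6 s. It was set down with the fingers still on it. The force rose to about 6 N at TCP z = 41.9 mm, the height predicted for a tin resting on the well floor.

- **Placed tin:** measured from the top and scene views, its cap is within about 1 mm of the well centre. The height came out at 92.8 mm against a nominal 96 mm. Cap heights from these cameras read 3–5 mm low throughout, so this fits a fully seated tin.
- **Stored tins:** both caps are within about 0.5 px of where they started in the scene view. The top view confirms only the one farther from the robot's path, because the arm hid the other. Both look upright.
- **Robot:** the gripper is open, about 200 mm away and touching nothing.
- **Slip:** while opening the fingers I mistakenly commanded another 2 mm downward. The force afterwards was only 0.6 N and the tin did not visibly move.

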